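# Free the pattern plate from the hold-down fixture

### The job

Take the metal pattern plate out of the hold-down fixture: lift the spring-loaded finger out of the plate's window and swing it right aside, then raise the plate's front edge over the front stop and ease the plate forward from under the rear lip without forcing it. Lay the plate flat and centred across the two rails of the wooden rack, lengthwise from rail to rail, then swing the finger back to its closed place and let it down. Do not disturb the other things on the bench.

Things in the scene. Friction and masses are not known exactly. Their poses are not given: they have to be found in the camera images.
- fixture: Grey steel hold-down fixture fixed to the bench; base 170 x 120 x 10 mm, origin at the centre of its underside, at bench height; x points from its open front to its rear. A bed 40 mm wide (y), its top 32 mm up, carries the plate, which overhangs it 8 mm each side: gripper fingers can pass beside it down to the base. The finger's upright post stands at x 0, y +100 mm.
- lip_edge (a point): Middle of the lower front edge of the fixture's fixed rear lip (75 mm wide, 7 mm thick), 14 mm above the bed, axes as the fixture. It covers the last 18 mm of the plate with 4 mm spare above, so the plate cannot be lifted level; tilted front up 6 to 10 deg about its rear lower edge it draws out, near 13 deg it jams. Cheeks below the lip reach 20 mm along the plate's sides, 1.5 mm off each.
- stop_top (a point): Middle of the top of the fixture's front stop, 24 mm wide (y), 8 mm thick (x), 9 mm higher than the bed and 2 mm ahead of the plate's front edge. The plate's front must pass over it; drawn 22 to 35 mm to the front (-x) the plate is clear of the lip and can be lifted.
- knob (a point): Centre of the upright black round knob (20 mm diameter, 36 mm high) on the free end of the hold-down finger, a steel bar 16 mm wide whose top is 18 mm below this point. The knob's axis is 100 mm from the post's axis; the hub on the post (28 mm diameter) ends 2 mm below this point. The knob turns freely on the bar, so the gripper need not turn as the finger swings.
- finger_lift (a joint): Height of the finger in m: about 0 when its foot presses on the plate, -0.002 at its lower stop without the plate, +0.025 at its upper stop. A spring pushes it down with 7 N (closed) to 12 N (at the upper stop), weight included; it drops when let go. A 7 mm pin under its foot stands in the plate's window: raise it more than 8 mm before it can swing.
- finger_swing (a joint): Swing of the finger about its upright post in rad: 0 closed, pointing along the fixture's -y, the knob over the middle of the plate's place; grows to a stop at 1.65 as the knob swings towards the fixture's front, clockwise seen from above; 1.57 points along the fixture's -x. It stays where it is left (light friction, 0.03 N m).
- plate_center (a point): Centre (half-way up) of the bare aluminium pattern plate, a flat rectangle 120 (x) x 56 (y) x 10 mm, 0.1 to 0.2 kg, with a 16 mm square window through its middle. It starts flat on the fixture's bed, its x along the fixture's, its rear (+x) end under the lip. It can be gripped across its 56 mm width.
- rack_top (a point): Centre of the wooden rack, between its two rails, at the height of their tops (33 mm above the bench). The rails run along this point's y, 110 mm long and 12 mm wide, centre lines at x -42 and +42 mm, on a board 130 x 120 mm whose top is 25 mm lower. Fixed to the bench. The plate is to lie with its length along x, either way round.
- beeswax: Yellow wax block 36 x 55 x 20 mm, a bystander; origin at the centre of its underside.
- spool_brown: Brown thread spool 46 x 46 x 60 mm standing upright, a bystander; origin at the centre of its underside.
Mind the look-alikes: they are no part of the job. What is meant by the part that bears plate_center is not black, and is the larger of those in its own colour.

How it is judged:
On the way, in this order (a step that is already met when the one before it is completed fails the run):
1. the finger is lifted clear of the plate's window before it is swung (value of joint finger_lift above 0.008 m and value of joint finger_swing below 0.15 rad), for 0.1 s.
2. the finger is swung right aside, the plate still lying in the fixture (value of joint finger_swing above 1.2 rad and distance of plate_center from where it was at the start of the episode below 0.012 m), for 0.2 s.
3. the plate lies let go across both rails of the rack (horizontal distance between plate_center and rack_top below 0.015 m and angle between the x axis of plate_center and the x axis of rack_top, either way round below 0.2 rad and z of plate_center in the frame of rack_top between 0.002 and 0.009 m and contact force between plate and the fingers below 0.1 N), for 0.2 s.
At the end, for the whole second after the job is handed in: the plate rests flat on both rails, let go, its centre within 15 mm of the rack's centre and its length within 0.2 rad of the rack's x; the finger is let down (lift below 3 mm) and within 0.12 rad of its closed place (all of step 3 and angle between plate_center's own z axis and vertical below 0.06 rad and linear speed of plate below 0.02 m/s and value of joint finger_swing between -0.12 and 0.12 rad and value of joint finger_lift below 0.003 m); the robot touches nothing.
It fails at once if the wax block is pushed more than 30 mm (distance of beeswax from where it was at the start of the episode above 0.03 m).
It fails at once if the brown spool is pushed more than 30 mm (distance of spool_brown from where it was at the start of the episode above 0.03 m).
It fails at once if with the finger swung aside, the plate is forced against the fixture (more than 35 N) (contact force between plate and fixture above 35 N and value of joint finger_swing above 0.5 rad).
It also fails if it takes over 72 s, if anything falls off the work surface, if the arm or the gripper's body presses on something with over 40 N, if the wrist force passes 120 N, or if a joint passes its speed limit or range.

### The arm

A 6-joint arm with a two-finger parallel gripper is mounted at the origin on a cart in front of the work surface, level with it; the furniture and walls round the work are solid. World frame = base frame: x ahead of the robot, y to its left, z up, the work surface at z = 0. Lengths are in m, angles in rad, forces in N, time in s.
With the tool pointing down it reaches from about 0.35 to 1 m from the base axis. Payload 7.1 kg.
Tool frame: the origin (TCP) lies midway between the tips of the shut fingers; the grasp point (between the pads) lies 19 mm behind it (grip_depth is the distance from the TCP to the grasp point, in m); z points along the fingers, y is the line along which they close (so a half turn about z gives the same grasp; the last joint's range is limited). The gripper opens to 85 mm and grips with 20 to 120 N. Pads are 22 mm wide; open, the fingers measure 114 mm over their backs; the gripper's body (76 mm by 85 mm) begins 54 mm behind the grasp point. The pads swing forward as they close: fully open they stand 13 mm farther back than shut.
Start: joints at [1.282, 0.423, 1.63, -0, 1.089, -0.019], TCP at [0.167, 0.602, 0.231] pointing down, gripper open.
Joint ranges: [-3, 3], [-0.9, 2.11], [0.09, 2.58], [-1.31, 4.45], [0.11, 2.69], [-2.54, 2.54]. Speed limits (rad/s): [2.39, 2.39, 3.01, 3.14, 3.14, 3.14].

### API

Orientations are given as a unit quaternion [w, x, y, z].
In Python, from bench import get_state, snapshot, get_calibration, job_done, grip_depth gives the robot as it stands.
- The arm moves only by the tool apply_moves, never from a script. Its argument "steps" is a list of rows, each an object of numbers: "tx", "ty", "tz": the shift along the tool's x, y, z in m; "ax", "ay", "az": the turn, a rotation vector about the tool's x, y, z in rad. A call has 1 to 8 rows; each row is the pose to reach, as a shift and turn from the pose commanded when the call began, along the tool's axes at that moment; what a row does not reach only later rows make up. A row lasts 1/8 s, in which the tool goes at most 62.5 mm and 10.7 degrees, less where a joint would pass 70% of its speed; a pose out of reach is approached as far as the arm can. A call with a gripper value outside its range is refused whole. "jaw" is the finger opening in m, from 0 to 0.0854, set as the call begins (left out, the last holds). The fingers move at their own pace and stop on an object; the grip force is fixed at half the most. Time passes only in rows, so rows that repeat a pose let the fingers close. It gives the time, the measured TCP pose, the force, the opening and the grip force at its end, in the units of the state.
- get_state(): the state, without advancing time (a new reading comes with each control period).
- snapshot(name): name is "scene" or "top" or "wrist"; returns the picture (480x640x3 uint8, red, green, blue); there is no depth.
- get_calibration(name): a dict with "camera_matrix" (3x3 intrinsics, pixels), "dist_coeffs" ([k1, k2, p1, p2, k3] as OpenCV has them; the pictures are not rectified), "T" (4x4, takes a point from camera to world coordinates). Camera axes: x right, y down, z forward; pixel columns grow to the right and rows downward; lengths in m; the calibration is good to about 2 mm. A picture is of the moment at which its call begins: read the wrist's pose just before it. get_calibration takes no time and is no camera call; for the wrist camera it gives the pose at the moment of the call.
- job_done(): hands the job in; it is judged then, once.
The state is a dict: "t": time; "qpos": joint angles; "joint_vel": joint speeds; "joint_efforts": joint torques, N m; "position": TCP position; "eef_rot": TCP orientation; "ft_force": force on the tool from outside, world axes, zero at the start; "ft_torque": the same for the moment, N m; "gripper_width": finger opening in m; "finger_force": force on a finger pad.
Only numpy, scipy, OpenCV 4.12 (cv2) and the standard library are available. Lean on these libraries where they do the work, as an engineer would, in place of code of your own. Each camera call takes 0.05 s, during which the arm holds its last target. There are 200 camera calls.

## Working session

There is one attempt and no reset: what is moved stays moved. The work goes in short steps, Python scripts to look and compute and a tool call to move; the robot and the scene stay as the last step left them, time stands still between calls to the robot, and variables do not carry over. Pictures are saved under pics/ and viewed, at most 10 in all, crops included, and the job is handed in when it is done.

Besides the shell and the picture viewer there is one more tool, called after "Emit:" as name(argument=value, ...) on one line, values as JSON. apply_moves: Moves the arm, as the interface text tells. Its arguments: {"type":"object","properties":{"steps":{"type":"array","items":{"type":"object","properties":{"tx":{"type":"number"},"ty":{"type":"number"},"tz":{"type":"number"},"ax":{"type":"number"},"ay":{"type":"number"},"az":{"type":"number"}}}},"jaw":{"type":"number"}},"required":["steps"]}

```bash
ls; mkdir -p pics; python3 - <<'E'
from bench import *
import cv2,numpy as np
np.set_printoptions(precision=4,suppress=True)
s=get_state();print(s);print(grip_depth if not callable(grip_depth) else grip_depth())
for n in("top","scene"):
    im=snapshot(n);cv2.imwrite(f"pics/{n}0.png",im[:,:,::-1])
    c=get_calibration(n);print(n,c["camera_matrix"],c["dist_coeffs"],c["T"])
E
```

```text
pics
{'t': 0.0, 'qpos': array([ 1.282 ,  0.4239,  1.6307, -0.    ,  1.0886, -0.019 ]), 'joint_vel': array([-0.0016, -0.0005,  0.0002, -0.0009, -0.0006, -0.0018]), 'joint_efforts': array([ -0.002 , -55.738 , -28.1739,  -0.0001,   0.0075,   0.    ]), 'position': array([0.1664, 0.6019, 0.2305]), 'eef_rot': array([-0.0001,  0.1345,  0.9909, -0.0008]), 'ft_force': array([-0.5596, -0.2018, -0.2291]), 'ft_torque': array([-0.024 ,  0.0114, -0.0248]), 'finger_force': 0.0, 'gripper_width': 0.08522598441435947}
0.0187
top [[611.3937   0.     316.182 ]
 [  0.     611.3937 241.1758]
 [  0.       0.       1.    ]] [-0.0617  0.      0.      0.      0.    ] [[ 0.0817 -0.8544  0.5131 -0.0547]
 [-0.9966 -0.0721  0.0387 -0.0614]
 [ 0.0039 -0.5146 -0.8574  1.1898]
 [ 0.      0.      0.      1.    ]]
scene [[492.4064   0.     320.4685]
 [  0.     492.4064 243.3768]
 [  0.       0.       1.    ]] [0.0319 0.     0.     0.     0.    ] [[ 0.8961 -0.29    0.336   0.2195]
 [-0.4434 -0.5499  0.7078 -0.7692]
 [-0.0205 -0.7833 -0.6213  0.773 ]
 [ 0.      0.      0.      1.    ]]
```

```bash
cat > h.py <<'E'
from bench import *
import cv2,numpy as np
np.set_printoptions(precision=4,suppress=True)
def ray(n,px,c=None):
    c=c or get_calibration(n);K=np.array(c["camera_matrix"]);d=np.array(c["dist_coeffs"]);T=np.array(c["T"])
    u=cv2.undistortPoints(np.array(px,float).reshape(-1,1,2),K,d).reshape(-1,2)
    r=np.c_[u,np.ones(len(u))]@T[:3,:3].T
    return T[:3,3],r
def onz(n,px,z,c=None):
    o,r=ray(n,px,c);return o+r*((z-o[2])/r[:,2:3])
def proj(n,P,c=None):
    c=c or get_calibration(n);T=np.linalg.inv(np.array(c["T"]))
    return cv2.projectPoints(np.array(P,float).reshape(-1,1,3),cv2.Rodrigues(T[:3,:3])[0],T[:3,3],np.array(c["camera_matrix"]),np.array(c["dist_coeffs"]))[0].reshape(-1,2)
def tri(n1,p1,n2,p2):
    o1,r1=ray(n1,p1);o2,r2=ray(n2,p2);r1=r1[0];r2=r2[0]
    A=np.c_[r1,-r2];t=np.linalg.lstsq(A,o2-o1,rcond=None)[0]
    a=o1+r1*t[0];b=o2+r2*t[1];return (a+b)/2,np.linalg.norm(a-b)
E
```

```text
(no output)
```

View pics/top0.png

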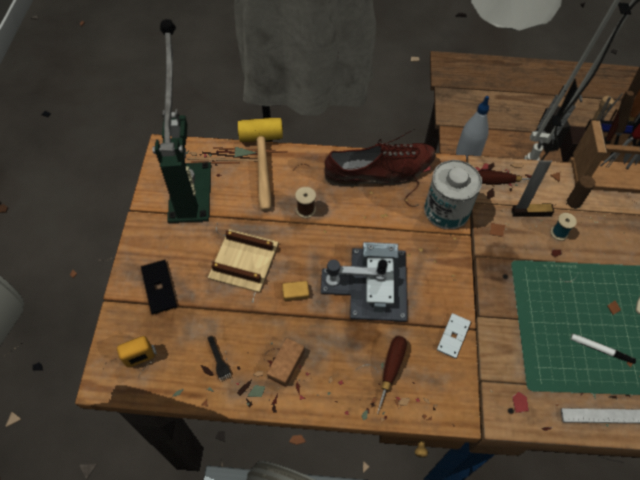

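View pics/scene0.png

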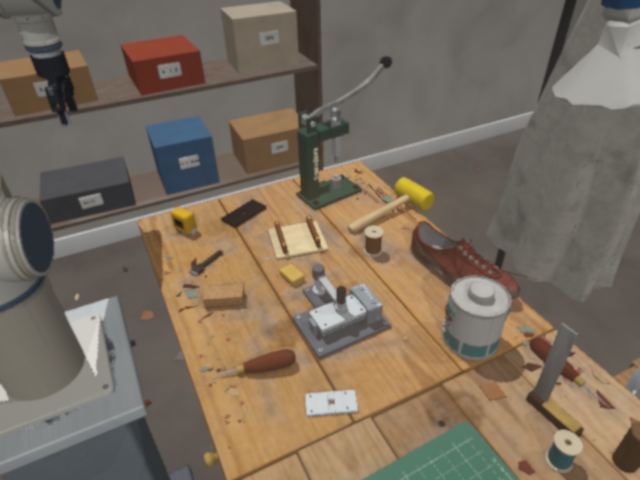

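The top view shows the fixture at about (380,285): lip at the top (380,250), knob at (382,267) and post at (333,270). The rack is at (243,260), wax at (295,290) and spool at (306,200). The smaller plate at (454,336) is the look-alike. The scene view agrees. Next I get rough positions.

```bash
python3 - <<'E'
from h import *
for nm,p,z in [("knobtop",(382,266),.1),("posttop",(333,268),.09),("lip",(380,247),.05),("rack",(243,260),.033),("wax",(295,290),.02),("spool",(305,193),.06),("basecorners",(350,320),.01),("",(407,320),.01),("",(408,250),.01)]:
    print(nm,onz("top",[p],z)[0])
print(tri("top",[(382,266)],"scene",[(341,289)]), tri("top",[(333,268)],"scene",[(318,270)]))
c=get_calibration("wrist");print(c)
im=snapshot("wrist");cv2.imwrite("pics/w0.png",im[:,:,::-1])
E
```

```text
knobtop [ 0.5501 -0.1503  0.1   ]
posttop [ 0.5426 -0.0512  0.09  ]
lip [ 0.6244 -0.1488  0.05  ]
rack [0.5768 0.145  0.033 ]
wax [0.5207 0.0265 0.02  ]
spool [0.746  0.0252 0.06  ]
basecorners [ 0.4656 -0.0943  0.01  ]
 [ 0.4754 -0.2135  0.01  ]
 [ 0.6457 -0.2146  0.01  ]
(array([ 0.5535, -0.1504,  0.0984]), np.float64(0.004396026953253549)) (array([ 0.5526, -0.051 ,  0.0723]), np.float64(0.0006961486289998127))
{'camera_matrix': array([[336.6713,   0.    , 324.3637],
       [  0.    , 336.6713, 229.031 ],
       [  0.    ,   0.    ,   1.    ]]), 'dist_coeffs': array([-0.0149,  0.    ,  0.    ,  0.    ,  0.    ]), 'T': array([[ 0.2671,  0.9174,  0.295 ,  0.0906],
       [ 0.9637, -0.2537, -0.0836,  0.6224],
       [-0.0019,  0.3066, -0.9518,  0.3734],
       [ 0.    ,  0.    ,  0.    ,  1.    ]])}
```

Emit:
apply_moves(steps=[{"tx": -0.04,"ty": -0.03,"az": -0.03},{"tx": -0.085,"ty": -0.062,"az": -0.06},{"tx": -0.13,"ty": -0.095,"az": -0.1},{"tx": -0.175,"ty": -0.128,"az": -0.14},{"tx": -0.22,"ty": -0.16,"az": -0.17},{"tx": -0.265,"ty": -0.193,"az": -0.2},{"tx": -0.31,"ty": -0.226,"az": -0.24},{"tx": -0.35,"ty": -0.255,"az": -0.27}])

```text
invalid input at $.steps[0]: expected keys tx, ty, tz, ax, ay, az
```

Emit:
apply_moves(steps=[{"tx": -0.04,"ty": -0.03,"tz": 0,"ax": 0,"ay": 0,"az": -0.03},{"tx": -0.085,"ty": -0.062,"tz": 0,"ax": 0,"ay": 0,"az": -0.06},{"tx": -0.13,"ty": -0.095,"tz": 0,"ax": 0,"ay": 0,"az": -0.1},{"tx": -0.175,"ty": -0.128,"tz": 0,"ax": 0,"ay": 0,"az": -0.14},{"tx": -0.22,"ty": -0.16,"tz": 0,"ax": 0,"ay": 0,"az": -0.17},{"tx": -0.265,"ty": -0.193,"tz": 0,"ax": 0,"ay": 0,"az": -0.2},{"tx": -0.31,"ty": -0.226,"tz": 0,"ax": 0,"ay": 0,"az": -0.24},{"tx": -0.35,"ty": -0.255,"tz": 0,"ax": 0,"ay": 0,"az": -0.27}])

```text
t: 1.15
position: [0.4368, 0.2616, 0.2313]
eef_rot: [-0.0, -0.0, 1.0, -0.0]
ft_force: [-0.2, -0.2, 0.1]
gripper_width: 0.0855
finger_force: 0.0
```

Emit:
apply_moves(steps=[{"tx": -0.03,"ty": -0.045,"tz": 0,"ax": 0,"ay": 0,"az": 0},{"tx": -0.06,"ty": -0.09,"tz": 0,"ax": 0,"ay": 0,"az": 0},{"tx": -0.09,"ty": -0.13,"tz": 0,"ax": 0,"ay": 0,"az": 0},{"tx": -0.09,"ty": -0.13,"tz": 0,"ax": 0,"ay": 0,"az": 0}])

```text
t: 1.65
position: [0.5276, 0.1308, 0.2312]
eef_rot: [0.0, 0.002, 1.0, -0.0]
ft_force: [-0.5, 0.7, -0.4]
gripper_width: 0.0854
finger_force: 0.0
```

```bash
python3 - <<'E'
from h import *
import json
c=get_calibration("wrist");im=snapshot("wrist");cv2.imwrite("pics/w1.png",im[:,:,::-1]);np.savez("w1.npz",**{k:np.array(v) for k,v in c.items()});print(get_state()["position"],c["T"])
E
```

```text
[0.5264 0.1321 0.231 ] [[ 0.0045  0.9517  0.3071  0.4488]
 [ 1.     -0.0042 -0.0019  0.1305]
 [-0.0005  0.3071 -0.9517  0.3739]
 [ 0.      0.      0.      1.    ]]
```

Emit:
apply_moves(steps=[{"tx": 0.01,"ty": -0.045,"tz": 0,"ax": 0,"ay": 0,"az": 0},{"tx": 0.015,"ty": -0.09,"tz": 0,"ax": 0,"ay": 0,"az": 0},{"tx": 0.02,"ty": -0.14,"tz": 0,"ax": 0,"ay": 0,"az": 0},{"tx": 0.02,"ty": -0.19,"tz": 0,"ax": 0,"ay": 0,"az": 0},{"tx": 0.02,"ty": -0.24,"tz": 0,"ax": 0,"ay": 0,"az": 0},{"tx": 0.02,"ty": -0.28,"tz": 0,"ax": 0,"ay": 0,"az": 0},{"tx": 0.02,"ty": -0.28,"tz": 0,"ax": 0,"ay": 0,"az": 0}])

```text
t: 2.58
position: [0.5058, -0.1475, 0.2312]
eef_rot: [-0.0, 0.001, 1.0, 0.0]
ft_force: [0.4, 0.4, 0.5]
gripper_width: 0.0857
finger_force: 0.0
```

```bash
python3 - <<'E'
from h import *
c=get_calibration("wrist");im=snapshot("wrist");cv2.imwrite("pics/w2.png",im[:,:,::-1]);np.savez("w2.npz",**{k:np.array(v) for k,v in c.items()});print(get_state()["position"])
a=cv2.imread("pics/w1.png")
cv2.imwrite("pics/w1v.png",a)
E
```

```text
[ 0.5056 -0.1463  0.2311]
```

View pics/w1.png

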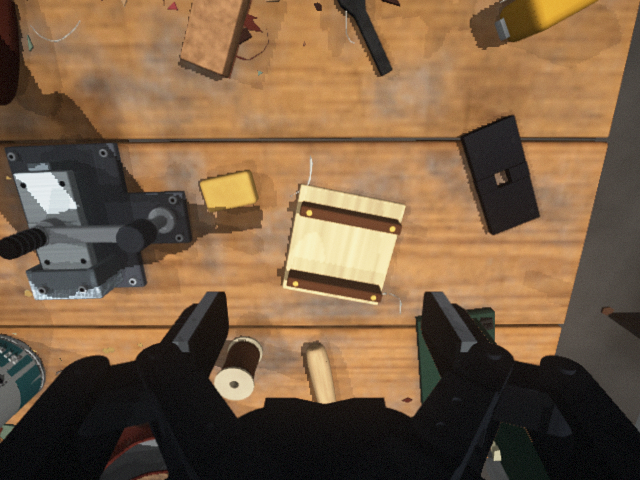

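View pics/w2.png

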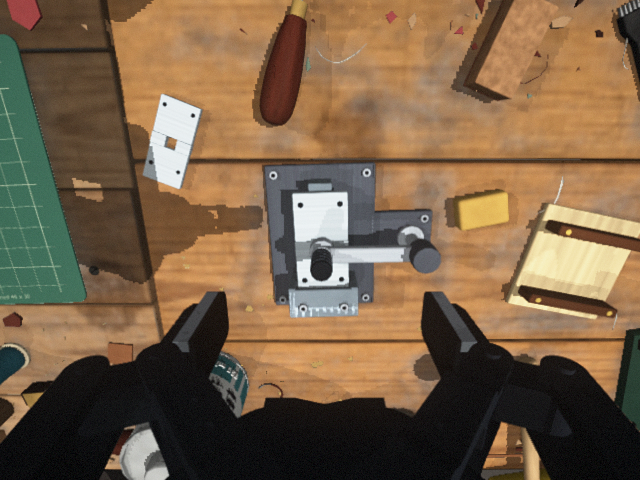

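w1 shows the rack centred near (345,250), its dark rails between screws (309,212)–(391,229) and (297,283)–(373,297). w2 shows the plate from its front edge, y≈192, to the lip at y≈290. The knob top is near (322,250) and the hub cap near (425,255).

```bash
python3 - <<'E'
from h import *
def L(n):
    d=np.load(n+".npz");return {k:d[k] for k in d}
c1=L("w1");c2=L("w2")
a=cv2.imread("pics/w1.png");h=cv2.cvtColor(a,cv2.COLOR_BGR2HSV)
# rails: dark brown inside the rack region
m=np.zeros(a.shape[:2],np.uint8)
roi=np.zeros_like(m);cv2.fillPoly(roi,[np.array([[303,186],[403,205],[379,303],[286,288]])],255)
m=((h[...,2]<110)&(roi>0)).astype(np.uint8)*255
m=cv2.morphologyEx(m,cv2.MORPH_OPEN,np.ones((3,3)))
C=sorted(cv2.findContours(m,0,2)[0],key=cv2.contourArea)[-2:]
mid=[]
for k in C:
    b=cv2.boxPoints(cv2.minAreaRect(k));P=onz("wrist",b,.033,c1)[:,:2]
    e=[np.linalg.norm(P[i]-P[i-1]) for i in range(4)];i=int(np.argmax(e));d=P[i]-P[i-1]
    print("rail",b.round(1).tolist(),P.mean(0),np.sort(e),"dir",np.arctan2(d[1],d[0]));mid.append(P.mean(0))
print("rack",np.mean(mid,0),"dx",mid[0]-mid[1])
s=onz("wrist",[(309,212),(391,229),(297,283),(373,297)],.033,c1)[:,:2];print("screws",s,s.mean(0))
bc=onz("wrist",[(300,185),(405,205),(378,304),(284,289)],.008,c1)[:,:2];print("board",bc,bc.mean(0))
# fixture
b=cv2.imread("pics/w2.png");g=cv2.cvtColor(b,cv2.COLOR_BGR2HSV)
m=((g[...,2]>150)&(g[...,1]<50)).astype(np.uint8)*255;r=np.zeros_like(m);r[186:289,280:356]=255
m&=r
k=max(cv2.findContours(m,0,2)[0],key=cv2.contourArea);bx=cv2.boxPoints(cv2.minAreaRect(k));print("plate px",bx,cv2.contourArea(k))
print(onz("wrist",bx,.042,c2)[:,:2])
bc=onz("wrist",[(264,166),(375,163),(372,304)],.01,c2)[:,:2];print("base corners",bc)
print("hub",onz("wrist",[(425,256)],.085,c2),"knob",onz("wrist",[(322,248)],.10,c2))
cv2.imwrite("pics/crop2.png",cv2.resize(b[150:330,250:450],None,fx=3.9,fy=3.3,interpolation=cv2.INTER_CUBIC))
E
```

```text
rail [[300.6000061035156, 206.10000610351562], [301.70001220703125, 200.3000030517578], [398.79998779296875, 219.8000030517578], [397.70001220703125, 225.5]] [0.5413 0.1569] [0.0063 0.0064 0.1042 0.1047] dir -1.7787876387517854
rail [[287.20001220703125, 278.20001220703125], [289.0, 268.6000061035156], [382.70001220703125, 286.0], [380.8999938964844, 295.6000061035156]] [0.6216 0.1419] [0.012  0.0123 0.107  0.108 ] dir -1.7791412587478201
rack [0.5814 0.1494] dx [-0.0802  0.0151]
screws [[0.54   0.1138]
 [0.5591 0.2007]
 [0.6224 0.0988]
 [0.6404 0.1848]] [0.5905 0.1496]
board [[0.5161 0.1033]
 [0.5391 0.22  ]
 [0.6642 0.1954]
 [0.6431 0.0805]] [0.5906 0.1498]
plate px [[291.8954 192.7099]
 [346.9602 191.3668]
 [348.1944 241.9708]
 [293.1296 243.3139]] 2505.5
[[ 0.4957 -0.1808]
 [ 0.4944 -0.1257]
 [ 0.5483 -0.1234]
 [ 0.5496 -0.1812]]
base corners [[ 0.4731 -0.2129]
 [ 0.4702 -0.0941]
 [ 0.6409 -0.0903]]
hub [[ 0.5466 -0.0551  0.085 ]] knob [[ 0.5326 -0.1504  0.1   ]]
```

View pics/crop2.png

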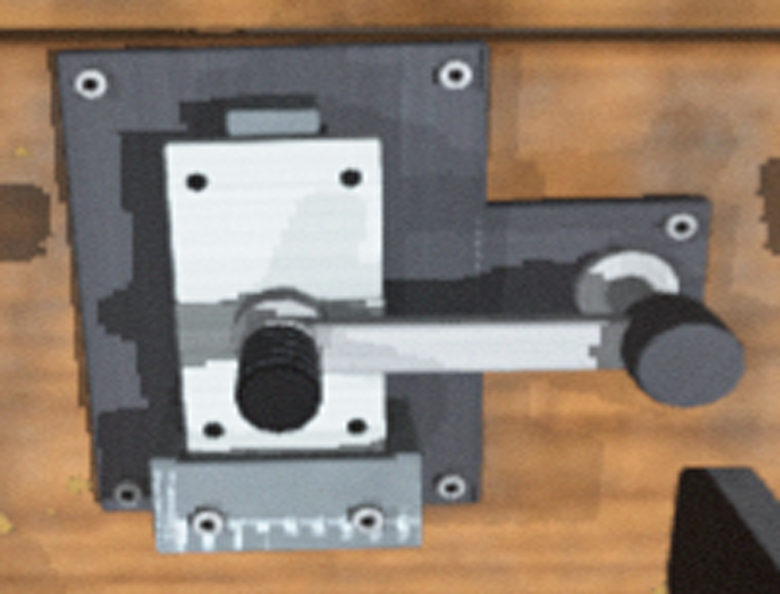

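The crop shows the knob top centre at crop (278,395), which is image (321.3,269.7). The hub (post cap) top is near crop (690,355), or image (427,258). The plate's front edge is at y≈192.5 with the stop just ahead of it, and the lip's front edge is at y≈288.

```bash
python3 - <<'E'
from h import *
d=np.load("w2.npz");c=dict(d)
for z in (.08,.085,.09,.095,.1,.105,.11): print(z,onz("wrist",[(321.3,269.7),(426.9,259.5)],z,c)[:,:2].tolist(), onz("top",[(382,265)],z)[0])
E
```

```text
0.08 [[0.5625037260020179, -0.1513510328127143], [0.5522450037349094, -0.051363023957599827]] [ 0.5635 -0.1518  0.08  ]
0.085 [[0.5602008407076086, -0.15129504049036155], [0.5501165792230746, -0.05300743698971025]] [ 0.5608 -0.1514  0.085 ]
0.09 [[0.5578979554131991, -0.15123904816800882], [0.5479881547112397, -0.05465185002182067]] [ 0.558 -0.151  0.09 ]
0.095 [[0.5555950701187896, -0.15118305584565606], [0.5458597301994049, -0.05629626305393111]] [ 0.5552 -0.1506  0.095 ]
0.1 [[0.5532921848243803, -0.15112706352330332], [0.5437313056875701, -0.05794067608604153]] [ 0.5524 -0.1502  0.1   ]
0.105 [[0.5509892995299708, -0.1510710712009506], [0.5416028811757353, -0.05958508911815197]] [ 0.5496 -0.1498  0.105 ]
0.11 [[0.5486864142355613, -0.15101507887859783], [0.5394744566639005, -0.061229502150262405]] [ 0.5468 -0.1494  0.11  ]
```

Emit:
apply_moves(steps=[{"tx": -0.02,"ty": -0.002,"tz": 0.02,"ax": 0,"ay": 0,"az": -0.01},{"tx": -0.04,"ty": -0.004,"tz": 0.04,"ax": 0,"ay": 0,"az": -0.02},{"tx": -0.05,"ty": -0.004,"tz": 0.075,"ax": 0,"ay": 0,"az": -0.023},{"tx": -0.05,"ty": -0.004,"tz": 0.1,"ax": 0,"ay": 0,"az": -0.023},{"tx": -0.05,"ty": -0.004,"tz": 0.11,"ax": 0,"ay": 0,"az": -0.023},{"tx": -0.05,"ty": -0.004,"tz": 0.11,"ax": 0,"ay": 0,"az": -0.023},{"tx": -0.05,"ty": -0.004,"tz": 0.11,"ax": 0,"ay": 0,"az": -0.023}])

```text
t: 3.5
position: [0.5567, -0.1503, 0.1224]
eef_rot: [0.001, -0.012, 1.0, -0.0]
ft_force: [-0.2, 0.3, 0.7]
gripper_width: 0.0851
finger_force: 0.0
```

```bash
python3 - <<'E'
from h import *
s=get_state();c=get_calibration("wrist");im=snapshot("wrist");cv2.imwrite("pics/w3.png",im[:,:,::-1]);np.savez("w3.npz",**{k:np.array(v) for k,v in c.items()});print(s["position"],s["eef_rot"])
print(proj("wrist",[[.556,-.151,.094]],c))
E
```

```text
[ 0.5567 -0.1503  0.1224] [ 0.0008 -0.0119  0.9999 -0.0002]
[[324.6441 268.1373]]
```

View pics/w3.png

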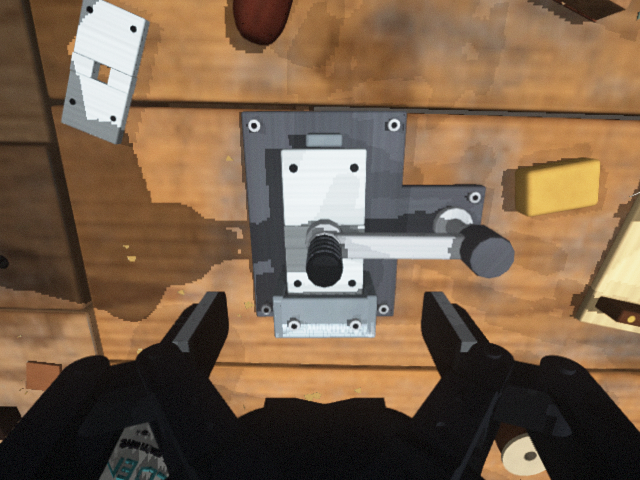

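The knob top is at about (325,267), against a prediction of (324.6,268.1). The plate edges are parallel to the image axes, so it's aligned. I descend and grip.

Emit:
apply_moves(steps=[{"tx": 0,"ty": 0,"tz": 0.015,"ax": 0,"ay": 0,"az": 0},{"tx": 0,"ty": 0,"tz": 0.03,"ax": 0,"ay": 0,"az": 0},{"tx": 0,"ty": 0,"tz": 0.045,"ax": 0,"ay": 0,"az": 0},{"tx": 0,"ty": 0,"tz": 0.055,"ax": 0,"ay": 0,"az": 0},{"tx": 0,"ty": 0,"tz": 0.058,"ax": 0,"ay": 0,"az": 0},{"tx": 0,"ty": 0,"tz": 0.058,"ax": 0,"ay": 0,"az": 0}])

```text
t: 4.3
position: [0.556, -0.1507, 0.0631]
eef_rot: [-0.0, -0.012, 1.0, 0.0]
ft_force: [-0.4, 0.1, 0.1]
gripper_width: 0.0855
finger_force: 0.0
```

Emit:
apply_moves(steps=[{"tx": 0,"ty": 0,"tz": 0,"ax": 0,"ay": 0,"az": 0},{"tx": 0,"ty": 0,"tz": 0,"ax": 0,"ay": 0,"az": 0},{"tx": 0,"ty": 0,"tz": 0,"ax": 0,"ay": 0,"az": 0},{"tx": 0,"ty": 0,"tz": 0,"ax": 0,"ay": 0,"az": 0},{"tx": 0,"ty": 0,"tz": 0,"ax": 0,"ay": 0,"az": 0},{"tx": 0,"ty": 0,"tz": 0,"ax": 0,"ay": 0,"az": 0}], jaw=0)

```text
t: 5.05
position: [0.5577, -0.1498, 0.066]
eef_rot: [0.002, -0.011, 1.0, 0.0]
ft_force: [-1.9, 8.5, 20.1]
gripper_width: 0.0185
finger_force: 62.3
```

Emit:
apply_moves(steps=[{"tx": 0,"ty": 0,"tz": -0.004,"ax": 0,"ay": 0,"az": 0},{"tx": 0,"ty": 0,"tz": -0.008,"ax": 0,"ay": 0,"az": 0},{"tx": 0,"ty": 0,"tz": -0.012,"ax": 0,"ay": 0,"az": 0},{"tx": 0,"ty": 0,"tz": -0.016,"ax": 0,"ay": 0,"az": 0},{"tx": 0,"ty": 0,"tz": -0.018,"ax": 0,"ay": 0,"az": 0},{"tx": 0,"ty": 0,"tz": -0.018,"ax": 0,"ay": 0,"az": 0},{"tx": 0,"ty": 0,"tz": -0.018,"ax": 0,"ay": 0,"az": 0}])

```text
t: 5.92
position: [0.5551, -0.1501, 0.0807]
eef_rot: [-0.001, -0.011, 1.0, 0.001]
ft_force: [1.2, 6.1, -10.6]
gripper_width: 0.0189
finger_force: 60.5
```

Emit:
apply_moves(steps=[{"tx": 0.015,"ty": 0.002,"tz": 0,"ax": 0,"ay": 0,"az": 0},{"tx": 0.0296,"ty": 0.0053,"tz": 0,"ax": 0,"ay": 0,"az": 0},{"tx": 0.0435,"ty": 0.0108,"tz": 0,"ax": 0,"ay": 0,"az": 0},{"tx": 0.0565,"ty": 0.0183,"tz": 0,"ax": 0,"ay": 0,"az": 0},{"tx": 0.0682,"ty": 0.0276,"tz": 0,"ax": 0,"ay": 0,"az": 0},{"tx": 0.0783,"ty": 0.0386,"tz": 0,"ax": 0,"ay": 0,"az": 0},{"tx": 0.0867,"ty": 0.051,"tz": 0,"ax": 0,"ay": 0,"az": 0},{"tx": 0.0932,"ty": 0.0645,"tz": 0,"ax": 0,"ay": 0,"az": 0}])

```text
t: 6.92
position: [0.4632, -0.0885, 0.0822]
eef_rot: [0.003, -0.011, 1.0, -0.001]
ft_force: [8.1, 3.7, -10.9]
gripper_width: 0.0187
finger_force: 60.3
```

Emit:
apply_moves(steps=[{"tx": 0.0038,"ty": 0.0143,"tz": 0,"ax": 0,"ay": 0,"az": 0},{"tx": 0.0055,"ty": 0.0291,"tz": 0,"ax": 0,"ay": 0,"az": 0},{"tx": 0.0055,"ty": 0.0291,"tz": 0,"ax": 0,"ay": 0,"az": 0},{"tx": 0.0055,"ty": 0.0291,"tz": 0.006,"ax": 0,"ay": 0,"az": 0},{"tx": 0.0055,"ty": 0.0291,"tz": 0.012,"ax": 0,"ay": 0,"az": 0},{"tx": 0.0055,"ty": 0.0291,"tz": 0.015,"ax": 0,"ay": 0,"az": 0},{"tx": 0.0055,"ty": 0.0291,"tz": 0.015,"ax": 0,"ay": 0,"az": 0}])

```text
t: 7.8
position: [0.4562, -0.0598, 0.0662]
eef_rot: [0.001, -0.011, 1.0, -0.0]
ft_force: [4.9, 1.1, -8.7]
gripper_width: 0.0186
finger_force: 59.6
```

Emit:
apply_moves(steps=[{"tx": 0,"ty": 0,"tz": 0,"ax": 0,"ay": 0,"az": 0},{"tx": 0,"ty": 0,"tz": 0,"ax": 0,"ay": 0,"az": 0},{"tx": 0,"ty": 0,"tz": 0,"ax": 0,"ay": 0,"az": 0},{"tx": 0,"ty": 0,"tz": 0,"ax": 0,"ay": 0,"az": 0},{"tx": 0,"ty": 0,"tz": -0.02,"ax": 0,"ay": 0,"az": 0},{"tx": 0,"ty": 0,"tz": -0.045,"ax": 0,"ay": 0,"az": 0},{"tx": 0,"ty": 0,"tz": -0.07,"ax": 0,"ay": 0,"az": 0},{"tx": 0,"ty": 0,"tz": -0.07,"ax": 0,"ay": 0,"az": 0}], jaw=0.0854)

```text
t: 8.8
position: [0.4564, -0.0596, 0.1378]
eef_rot: [0.002, -0.012, 1.0, -0.0]
ft_force: [-0.5, 0.2, 0.8]
gripper_width: 0.0853
finger_force: 0.0
```

Emit:
apply_moves(steps=[{"tx": -0.02,"ty": -0.02,"tz": -0.01,"ax": 0,"ay": 0,"az": 0},{"tx": -0.04,"ty": -0.04,"tz": -0.02,"ax": 0,"ay": 0,"az": 0},{"tx": -0.065,"ty": -0.065,"tz": -0.02,"ax": 0,"ay": 0,"az": 0},{"tx": -0.09,"ty": -0.085,"tz": -0.02,"ax": 0,"ay": 0,"az": 0},{"tx": -0.098,"ty": -0.093,"tz": -0.02,"ax": 0,"ay": 0,"az": 0},{"tx": -0.098,"ty": -0.093,"tz": -0.02,"ax": 0,"ay": 0,"az": 0},{"tx": -0.098,"ty": -0.093,"tz": -0.02,"ax": 0,"ay": 0,"az": 0}])

```text
t: 9.68
position: [0.554, -0.1493, 0.1557]
eef_rot: [-0.001, -0.012, 1.0, 0.0]
ft_force: [0.5, -0.4, -0.4]
gripper_width: 0.0855
finger_force: 0.0
```

```bash
python3 - <<'E'
from h import *
s=get_state();c=get_calibration("wrist");b=snapshot("wrist");b=np.ascontiguousarray(b[:,:,::-1]);cv2.imwrite("pics/w4.png",b);np.savez("w4.npz",**{k:np.array(v) for k,v in c.items()});print(s["position"],s["eef_rot"])
g=cv2.cvtColor(b,cv2.COLOR_BGR2HSV)
m=((g[...,2]>140)&(g[...,1]<50)).astype(np.uint8)*255
pc=proj("wrist",[[.556,-.151,.042]],c)[0];print(pc)
r=np.zeros_like(m);x,y=pc.astype(int);r[y-90:y+70,x-70:x+60]=255;m&=r
for k in sorted(cv2.findContours(m,0,2)[0],key=cv2.contourArea)[-2:]:
    rc=cv2.minAreaRect(k);bx=cv2.boxPoints(rc);P=onz("wrist",bx,.042,c)[:,:2];print(bx.tolist(),P.tolist(),cv2.contourArea(k))
E
```

```text
[ 0.554  -0.1493  0.1557] [-0.0009 -0.0118  0.9999  0.0003]
[323.0449 226.9847]
[[278.0, 295.0], [278.0, 279.0], [368.0, 279.0], [368.0, 295.0]] [[0.6177804399657135, -0.18816939726533402], [0.6026827028232776, -0.18787158212103885], [0.6009665948384094, -0.11221152010812774], [0.6160377023406575, -0.11126045140248222]] 1200.0
[[284.8004455566406, 150.02182006835938], [358.9577331542969, 148.67349243164062], [361.2554626464844, 275.0498962402344], [287.0981750488281, 276.3982238769531]] [[0.4965597605352182, -0.18079727192711426], [0.4943185328078848, -0.12560171504320305], [0.5974463369606855, -0.11809155714488814], [0.6000967961223491, -0.1801935452910529]] 8723.5
```

View pics/w4.png

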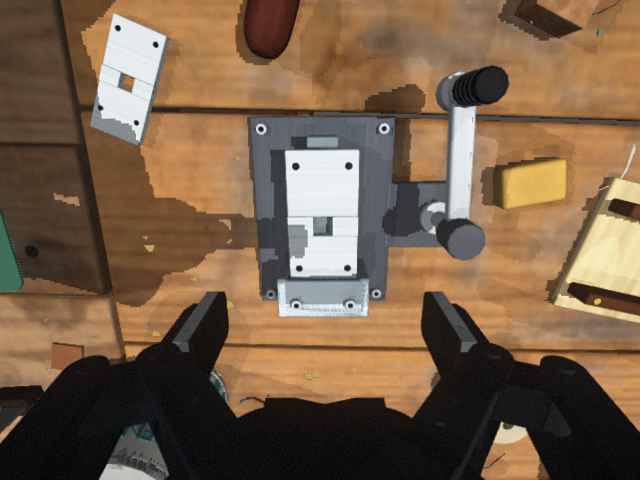

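The plate is still in place with its window centre at (323,226), matching the predicted (323,227). The finger points forward with its knob at (485,85), and the front edge gives a plate centre of about (0.5555,-0.151). I descend beside the bed.

Emit:
apply_moves(steps=[{"tx": 0,"ty": -0.0012,"tz": 0.03,"ax": 0,"ay": 0,"az": 0},{"tx": 0,"ty": -0.0012,"tz": 0.06,"ax": 0,"ay": 0,"az": 0},{"tx": 0,"ty": -0.0012,"tz": 0.085,"ax": 0,"ay": 0,"az": 0},{"tx": 0,"ty": -0.0012,"tz": 0.105,"ax": 0,"ay": 0,"az": 0},{"tx": 0,"ty": -0.0012,"tz": 0.12,"ax": 0,"ay": 0,"az": 0},{"tx": 0,"ty": -0.0012,"tz": 0.132,"ax": 0,"ay": 0,"az": 0},{"tx": 0,"ty": -0.0012,"tz": 0.138,"ax": 0,"ay": 0,"az": 0},{"tx": 0,"ty": -0.0012,"tz": 0.138,"ax": 0,"ay": 0,"az": 0}])

```text
t: 10.72
position: [0.5553, -0.1513, 0.0182]
eef_rot: [-0.0, -0.012, 1.0, 0.0]
ft_force: [-0.2, 0.6, -0.7]
gripper_width: 0.0852
finger_force: 0.0
```

Emit:
apply_moves(steps=[{"tx": 0,"ty": 0,"tz": 0,"ax": 0,"ay": 0,"az": 0},{"tx": 0,"ty": 0,"tz": 0,"ax": 0,"ay": 0,"az": 0},{"tx": 0,"ty": 0,"tz": 0,"ax": 0,"ay": 0,"az": 0},{"tx": 0,"ty": 0,"tz": 0,"ax": 0,"ay": 0,"az": 0}], jaw=0.064)

```text
t: 11.22
position: [0.5555, -0.1513, 0.0185]
eef_rot: [0.0, -0.012, 1.0, -0.0]
ft_force: [0.2, -0.7, -0.6]
gripper_width: 0.0641
finger_force: 0.0
```

Emit:
apply_moves(steps=[{"tx": 0,"ty": 0,"tz": 0,"ax": 0,"ay": 0,"az": 0},{"tx": 0,"ty": 0,"tz": 0,"ax": 0,"ay": 0,"az": 0},{"tx": 0,"ty": 0,"tz": 0,"ax": 0,"ay": 0,"az": 0}], jaw=0.058)

```text
t: 11.6
position: [0.5553, -0.1513, 0.0183]
eef_rot: [0.0, -0.012, 1.0, 0.0]
ft_force: [-0.2, 0.6, -0.6]
gripper_width: 0.0583
finger_force: 0.0
```

Emit:
apply_moves(steps=[{"tx": 0,"ty": 0,"tz": 0,"ax": 0,"ay": 0,"az": 0},{"tx": 0,"ty": 0,"tz": 0,"ax": 0,"ay": 0,"az": 0},{"tx": 0,"ty": 0,"tz": 0,"ax": 0,"ay": 0,"az": 0}], jaw=0.05)

```text
t: 11.98
position: [0.5554, -0.1513, 0.0187]
eef_rot: [0.0, -0.012, 1.0, -0.0]
ft_force: [-1.7, -0.2, 5.6]
gripper_width: 0.055
finger_force: 63.9
```

Emit:
apply_moves(steps=[{"tx": 0.0004,"ty": 0,"tz": -0.0013,"ax": 0,"ay": 0.0175,"az": 0},{"tx": 0.0008,"ty": 0,"tz": -0.0024,"ax": 0,"ay": 0.035,"az": 0},{"tx": 0.0012,"ty": 0,"tz": -0.0035,"ax": 0,"ay": 0.0525,"az": 0},{"tx": 0.0015,"ty": 0,"tz": -0.0046,"ax": 0,"ay": 0.07,"az": 0},{"tx": 0.0015,"ty": 0,"tz": -0.0046,"ax": 0,"ay": 0.07,"az": 0}])

```text
t: 12.6
position: [0.554, -0.1513, 0.0228]
eef_rot: [-0.035, -0.012, 0.999, -0.0]
ft_force: [0.8, 0.2, -1.7]
gripper_width: 0.0546
finger_force: 63.4
```

Emit:
apply_moves(steps=[{"tx": 0.0004,"ty": 0,"tz": -0.001,"ax": 0,"ay": 0.017,"az": 0},{"tx": 0.0008,"ty": 0,"tz": -0.002,"ax": 0,"ay": 0.034,"az": 0},{"tx": 0.0012,"ty": 0,"tz": -0.003,"ax": 0,"ay": 0.05,"az": 0},{"tx": 0.0015,"ty": 0,"tz": -0.0038,"ax": 0,"ay": 0.065,"az": 0},{"tx": 0.0015,"ty": 0,"tz": -0.0038,"ax": 0,"ay": 0.065,"az": 0},{"tx": 0.0015,"ty": 0,"tz": -0.0038,"ax": 0,"ay": 0.065,"az": 0}])

```text
t: 13.35
position: [0.5526, -0.1513, 0.0268]
eef_rot: [-0.067, -0.012, 0.998, -0.001]
ft_force: [0.5, -0.2, -0.8]
gripper_width: 0.055
finger_force: 63.4
```

Emit:
apply_moves(steps=[{"tx": 0.004,"ty": 0,"tz": 0.0005,"ax": 0,"ay": 0,"az": 0},{"tx": 0.008,"ty": 0,"tz": 0.0011,"ax": 0,"ay": 0,"az": 0},{"tx": 0.012,"ty": 0,"tz": 0.0016,"ax": 0,"ay": 0,"az": 0},{"tx": 0.016,"ty": 0,"tz": 0.0021,"ax": 0,"ay": 0,"az": 0},{"tx": 0.02,"ty": 0,"tz": 0.0026,"ax": 0,"ay": 0,"az": 0},{"tx": 0.025,"ty": 0,"tz": 0.0032,"ax": 0,"ay": 0,"az": 0},{"tx": 0.03,"ty": 0,"tz": 0.0039,"ax": 0,"ay": 0,"az": 0},{"tx": 0.03,"ty": 0,"tz": 0.0039,"ax": 0,"ay": 0,"az": 0}])

```text
t: 14.35
position: [0.5218, -0.152, 0.027]
eef_rot: [-0.068, -0.011, 0.998, -0.001]
ft_force: [0.5, 0.3, -1.2]
gripper_width: 0.0549
finger_force: 63.4
```

Emit:
apply_moves(steps=[{"tx": 0.0013,"ty": 0,"tz": -0.01,"ax": 0,"ay": 0,"az": 0},{"tx": 0.004,"ty": 0,"tz": -0.03,"ax": 0,"ay": 0,"az": 0},{"tx": 0.0068,"ty": 0,"tz": -0.05,"ax": 0,"ay": 0,"az": 0},{"tx": 0.0095,"ty": 0,"tz": -0.07,"ax": 0,"ay": -0.03,"az": 0},{"tx": 0.0122,"ty": 0,"tz": -0.09,"ax": 0,"ay": -0.07,"az": 0},{"tx": 0.015,"ty": 0,"tz": -0.11,"ax": 0,"ay": -0.1,"az": 0},{"tx": 0.0175,"ty": 0,"tz": -0.13,"ax": 0,"ay": -0.135,"az": 0},{"tx": 0.0175,"ty": 0,"tz": -0.13,"ax": 0,"ay": -0.135,"az": 0}])

```text
t: 15.35
position: [0.5234, -0.1524, 0.1609]
eef_rot: [0.002, -0.012, 1.0, -0.001]
ft_force: [0.2, -0.1, -1.6]
gripper_width: 0.0546
finger_force: 63.7
```

Emit:
apply_moves(steps=[{"tx": -0.006,"ty": 0.025,"tz": 0,"ax": 0,"ay": 0,"az": 0.02},{"tx": -0.017,"ty": 0.07,"tz": 0,"ax": 0,"ay": 0,"az": 0.05},{"tx": -0.028,"ty": 0.115,"tz": 0,"ax": 0,"ay": 0,"az": 0.085},{"tx": -0.04,"ty": 0.16,"tz": 0,"ax": 0,"ay": 0,"az": 0.12},{"tx": -0.05,"ty": 0.205,"tz": 0,"ax": 0,"ay": 0,"az": 0.15},{"tx": -0.062,"ty": 0.25,"tz": 0,"ax": 0,"ay": 0,"az": 0.185},{"tx": -0.07,"ty": 0.285,"tz": 0,"ax": 0,"ay": 0,"az": 0.21},{"tx": -0.074,"ty": 0.3,"tz": 0,"ax": 0,"ay": 0,"az": 0.218}])

```text
t: 16.35
position: [0.5895, 0.1515, 0.1577]
eef_rot: [-0.0, 0.096, 0.995, -0.0]
ft_force: [0.4, -0.0, -2.6]
gripper_width: 0.0545
finger_force: 63.8
```

Emit:
apply_moves(steps=[{"tx": 0,"ty": 0,"tz": 0.01,"ax": 0,"ay": 0,"az": 0},{"tx": 0,"ty": 0,"tz": 0.025,"ax": 0,"ay": 0,"az": 0},{"tx": 0,"ty": 0,"tz": 0.04,"ax": 0,"ay": 0,"az": 0},{"tx": 0,"ty": 0,"tz": 0.05,"ax": 0,"ay": 0,"az": 0},{"tx": 0,"ty": 0,"tz": 0.05,"ax": 0,"ay": 0,"az": 0}])

```text
t: 16.98
position: [0.5888, 0.149, 0.1069]
eef_rot: [-0.001, 0.098, 0.995, -0.0]
ft_force: [-0.7, -0.2, -1.5]
gripper_width: 0.0546
finger_force: 63.8
```

```bash
python3 - <<'E'
from h import *
s=get_state();c=get_calibration("wrist");b=np.ascontiguousarray(snapshot("wrist")[:,:,::-1]);cv2.imwrite("pics/w5.png",b);np.savez("w5.npz",**{k:np.array(v) for k,v in c.items()});print(s["position"],s["eef_rot"],s["ft_force"])
r0=np.array([.5905,.1497]);t=-.195;X=np.array([np.cos(t),np.sin(t)]);Y=np.array([-X[1],X[0]])
print("rack board corners",proj("wrist",[[*(r0+a*X+e*Y),.008] for a,e in((-.065,-.06),(-.065,.06))],c), "rail ends",proj("wrist",[[*(r0-.042*X+e*Y),.033] for e in(-.055,.055)],c))
p=s["position"]
print("plate front corners",proj("wrist",[[*(p[:2]-.06*X+e*Y),p[2]+.024] for e in(-.028,.028)],c))
E
```

```text
[0.5888 0.149  0.1069] [-0.0011  0.0975  0.9952 -0.0004] [-0.6837 -0.1749 -1.5277]
rack board corners [[241.2506 143.8275]
 [412.945  143.6735]] rail ends [[242.4724 182.7045]
 [412.1077 182.5797]]
plate front corners [[247.0386 175.7798]
 [405.489  175.6565]]
```

View pics/w5.png

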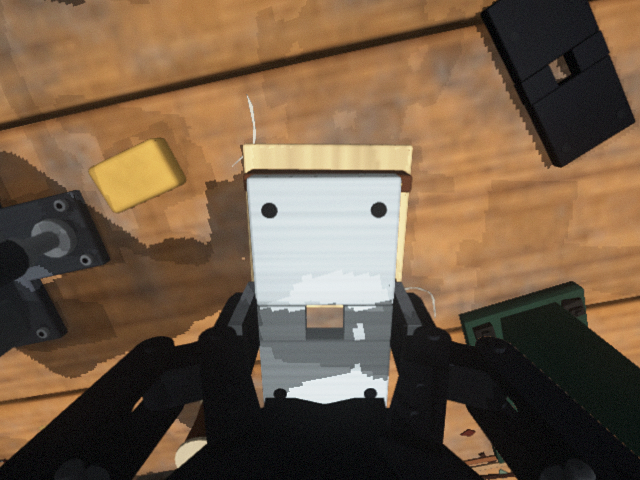

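The plate's front edge spans about (247,175)–(399,174), with the rack board edge at (244,145)–(412,146), parallel and centred to within 2 mm. I lower it.

Emit:
apply_moves(steps=[{"tx": -0.001,"ty": 0.0005,"tz": 0.02,"ax": 0,"ay": 0,"az": 0},{"tx": -0.001,"ty": 0.0005,"tz": 0.04,"ax": 0,"ay": 0,"az": 0},{"tx": -0.001,"ty": 0.0005,"tz": 0.055,"ax": 0,"ay": 0,"az": 0},{"tx": -0.001,"ty": 0.0005,"tz": 0.068,"ax": 0,"ay": 0,"az": 0},{"tx": -0.001,"ty": 0.0005,"tz": 0.075,"ax": 0,"ay": 0,"az": 0},{"tx": -0.001,"ty": 0.0005,"tz": 0.08,"ax": 0,"ay": 0,"az": 0},{"tx": -0.001,"ty": 0.0005,"tz": 0.08,"ax": 0,"ay": 0,"az": 0}])

```text
t: 17.9
position: [0.5906, 0.1499, 0.0281]
eef_rot: [-0.0, 0.097, 0.995, -0.0]
ft_force: [-0.4, 0.0, -1.0]
gripper_width: 0.0547
finger_force: 63.8
```

Emit:
apply_moves(steps=[{"tx": 0,"ty": 0,"tz": 0.001,"ax": 0,"ay": 0,"az": 0},{"tx": 0,"ty": 0,"tz": 0.003,"ax": 0,"ay": 0,"az": 0},{"tx": 0,"ty": 0,"tz": 0.005,"ax": 0,"ay": 0,"az": 0},{"tx": 0,"ty": 0,"tz": 0.006,"ax": 0,"ay": 0,"az": 0},{"tx": 0,"ty": 0,"tz": 0.006,"ax": 0,"ay": 0,"az": 0}])

```text
t: 18.52
position: [0.5906, 0.1499, 0.0221]
eef_rot: [-0.0, 0.097, 0.995, -0.0]
ft_force: [-0.2, -0.1, -1.5]
gripper_width: 0.0545
finger_force: 63.8
```

Emit:
apply_moves(steps=[{"tx": 0,"ty": 0,"tz": 0.001,"ax": 0,"ay": 0,"az": 0},{"tx": 0,"ty": 0,"tz": 0.002,"ax": 0,"ay": 0,"az": 0},{"tx": 0,"ty": 0,"tz": 0.002,"ax": 0,"ay": 0,"az": 0},{"tx": 0,"ty": 0,"tz": 0.002,"ax": 0,"ay": 0,"az": 0}])

```text
t: 19.02
position: [0.5906, 0.1499, 0.0202]
eef_rot: [-0.0, 0.097, 0.995, -0.0]
ft_force: [0.3, 0.6, -2.3]
gripper_width: 0.055
finger_force: 63.8
```

Emit:
apply_moves(steps=[{"tx": 0,"ty": 0,"tz": 0.001,"ax": 0,"ay": 0,"az": 0},{"tx": 0,"ty": 0,"tz": 0.0015,"ax": 0,"ay": 0,"az": 0},{"tx": 0,"ty": 0,"tz": 0.0015,"ax": 0,"ay": 0,"az": 0},{"tx": 0,"ty": 0,"tz": 0.0015,"ax": 0,"ay": 0,"az": 0}])

```text
t: 19.52
position: [0.5908, 0.1499, 0.0197]
eef_rot: [0.0, 0.097, 0.995, 0.0]
ft_force: [-3.0, -0.9, 8.2]
gripper_width: 0.0548
finger_force: 64.8
```

Contact at the expected height. I release and retreat.

Emit:
apply_moves(steps=[{"tx": 0,"ty": 0,"tz": 0,"ax": 0,"ay": 0,"az": 0},{"tx": 0,"ty": 0,"tz": 0,"ax": 0,"ay": 0,"az": 0},{"tx": 0,"ty": 0,"tz": 0,"ax": 0,"ay": 0,"az": 0},{"tx": 0,"ty": 0,"tz": 0,"ax": 0,"ay": 0,"az": 0},{"tx": 0,"ty": 0,"tz": -0.01,"ax": 0,"ay": 0,"az": 0},{"tx": 0,"ty": 0,"tz": -0.03,"ax": 0,"ay": 0,"az": 0},{"tx": 0,"ty": 0,"tz": -0.06,"ax": 0,"ay": 0,"az": 0},{"tx": 0,"ty": 0,"tz": -0.1,"ax": 0,"ay": 0,"az": 0}], jaw=0.0854)

```text
t: 20.52
position: [0.5903, 0.1498, 0.1205]
eef_rot: [-0.0, 0.097, 0.995, -0.0]
ft_force: [0.3, -0.5, -0.2]
gripper_width: 0.0853
finger_force: 0.0
```

Emit:
apply_moves(steps=[{"tx": 0.02,"ty": 0,"tz": -0.03,"ax": 0,"ay": 0,"az": 0},{"tx": 0.04,"ty": 0,"tz": -0.05,"ax": 0,"ay": 0,"az": 0},{"tx": 0.04,"ty": 0,"tz": -0.05,"ax": 0,"ay": 0,"az": 0},{"tx": 0.04,"ty": 0,"tz": -0.05,"ax": 0,"ay": 0,"az": 0}])

```text
t: 21.02
position: [0.5519, 0.1576, 0.1691]
eef_rot: [0.001, 0.097, 0.995, 0.0]
ft_force: [0.1, -0.1, -0.3]
gripper_width: 0.0856
finger_force: 0.0
```

```bash
python3 - <<'E'
from h import *
s=get_state();c=get_calibration("wrist");b=np.ascontiguousarray(snapshot("wrist")[:,:,::-1]);cv2.imwrite("pics/w6.png",b);np.savez("w6.npz",**{k:np.array(v) for k,v in c.items()});print(s["position"],s["eef_rot"],s["ft_force"])
g=cv2.cvtColor(b,cv2.COLOR_BGR2HSV);m=((g[...,2]>120)&(g[...,1]<50)).astype(np.uint8)*255
r0=np.array([.5905,.1497]);pc=proj("wrist",[[*r0,.043]],c)[0];print(pc)
x,y=pc.astype(int);r=np.zeros_like(m);r[max(0,y-110):y+110,x-80:x+80]=255;m&=r
m=cv2.morphologyEx(m,cv2.MORPH_CLOSE,np.ones((9,9)))
k=max(cv2.findContours(m,0,2)[0],key=cv2.contourArea);bx=cv2.boxPoints(cv2.minAreaRect(k));P=onz("wrist",bx,.043,c)[:,:2]
e=[np.linalg.norm(P[i]-P[i-1]) for i in range(4)];i=int(np.argmax(e));d=P[i]-P[i-1]
print(bx.tolist(),P.mean(0),e,np.arctan2(d[1],d[0]))
print(s["t"])
E
```

```text
[0.5519 0.1576 0.1691] [0.0006 0.0972 0.9953 0.0002] [ 0.0619 -0.1028 -0.2853]
[324.8999 263.2393]
[[290.0, 194.0], [358.0, 194.0], [358.0, 323.0], [290.0, 323.0]] [0.5898 0.149 ] [np.float64(0.12118447144974898), np.float64(0.05521911264127182), np.float64(0.12118146391898812), np.float64(0.06281233483431084)] 2.9146493472523605
21.025
```

View pics/w6.png

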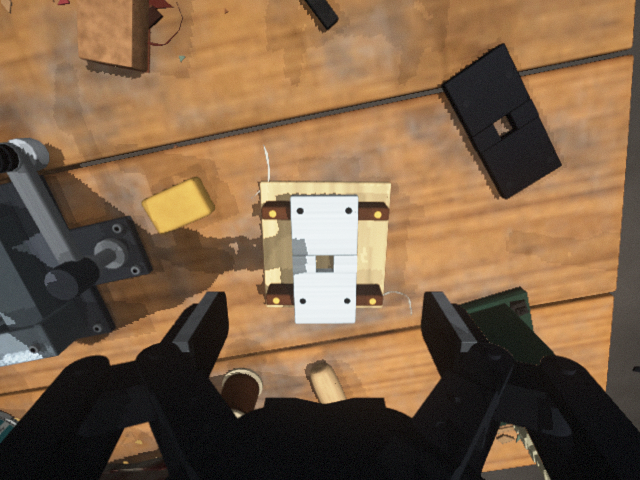

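The picture shows the plate lying across both rails, centred at (324,262), measured at (0.590,0.149) and aligned. Next I return to the knob.

Emit:
apply_moves(steps=[{"tx": 0.004,"ty": -0.018,"tz": 0,"ax": 0,"ay": 0,"az": -0.02},{"tx": 0.012,"ty": -0.052,"tz": 0,"ax": 0,"ay": 0,"az": -0.05},{"tx": 0.02,"ty": -0.09,"tz": 0,"ax": 0,"ay": 0,"az": -0.085},{"tx": 0.03,"ty": -0.13,"tz": 0,"ax": 0,"ay": 0,"az": -0.12},{"tx": 0.038,"ty": -0.17,"tz": 0,"ax": 0,"ay": 0,"az": -0.16},{"tx": 0.046,"ty": -0.205,"tz": 0.01,"ax": 0,"ay": 0,"az": -0.19},{"tx": 0.0517,"ty": -0.2318,"tz": 0.03,"ax": 0,"ay": 0,"az": -0.218},{"tx": 0.0517,"ty": -0.2318,"tz": 0.045,"ax": 0,"ay": 0,"az": -0.218}])

```text
t: 22.08
position: [0.4551, -0.0611, 0.1223]
eef_rot: [-0.001, -0.01, 1.0, 0.0]
ft_force: [0.2, 0.4, -0.5]
gripper_width: 0.0853
finger_force: 0.0
```

Emit:
apply_moves(steps=[{"tx": 0,"ty": 0,"tz": 0,"ax": 0,"ay": 0,"az": 0},{"tx": 0,"ty": 0,"tz": 0,"ax": 0,"ay": 0,"az": 0},{"tx": 0,"ty": 0,"tz": 0,"ax": 0,"ay": 0,"az": 0}])

```text
t: 22.45
position: [0.4565, -0.0592, 0.1241]
eef_rot: [0.001, -0.012, 1.0, -0.0]
ft_force: [-0.1, -0.2, 0.2]
gripper_width: 0.0854
finger_force: 0.0
```

```bash
python3 - <<'E'
from h import *
s=get_state();c=get_calibration("wrist");b=np.ascontiguousarray(snapshot("wrist")[:,:,::-1]);cv2.imwrite("pics/w7.png",b);print(s["position"],s["eef_rot"])
pc=proj("wrist",[[.4562,-.0598,.092]],c)[0];print(pc)
g=cv2.cvtColor(b,cv2.COLOR_BGR2GRAY);x,y=pc.astype(int)
m=(g<45).astype(np.uint8)*255;r=np.zeros_like(m);r[y-45:y+25,x-45:x+45]=255;m&=r
k=max(cv2.findContours(m,0,2)[0],key=cv2.contourArea);print(cv2.boundingRect(k),cv2.contourArea(k),cv2.minEnclosingCircle(k))
cv2.imwrite("pics/w7c.png",cv2.resize(b[150:330,220:430],None,fx=3,fy=3))
E
```

```text
[ 0.4565 -0.0592  0.1241] [ 0.0005 -0.0121  0.9999 -0.0001]
[324.7231 266.0012]
(306, 248, 35, 35) 894.5 ((323.5, 265.0), 17.923547744750977)
```

View pics/w7c.png

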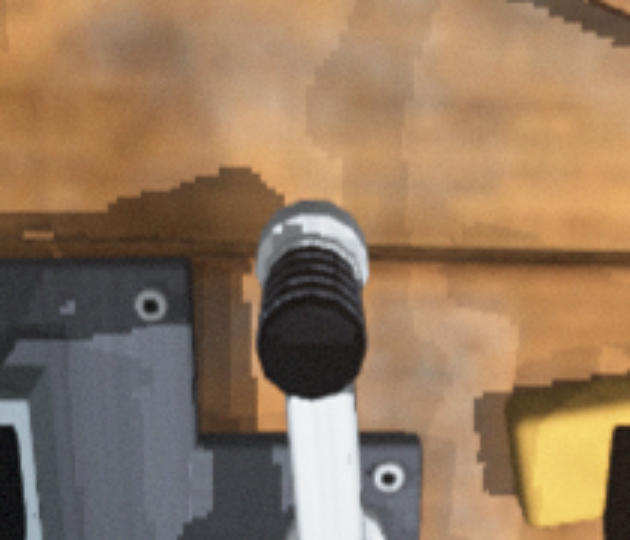

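The knob is at (323.5,265), as predicted. I descend and grip a little higher than before.

Emit:
apply_moves(steps=[{"tx": 0,"ty": -0.0004,"tz": 0.015,"ax": 0,"ay": 0,"az": 0},{"tx": 0,"ty": -0.0004,"tz": 0.03,"ax": 0,"ay": 0,"az": 0},{"tx": 0,"ty": -0.0004,"tz": 0.045,"ax": 0,"ay": 0,"az": 0},{"tx": 0,"ty": -0.0004,"tz": 0.055,"ax": 0,"ay": 0,"az": 0},{"tx": 0,"ty": -0.0004,"tz": 0.057,"ax": 0,"ay": 0,"az": 0},{"tx": 0,"ty": -0.0004,"tz": 0.057,"ax": 0,"ay": 0,"az": 0}])

```text
t: 23.25
position: [0.4558, -0.0602, 0.0666]
eef_rot: [-0.0, -0.012, 1.0, 0.0]
ft_force: [-0.1, -0.5, 1.1]
gripper_width: 0.0854
finger_force: 0.0
```

Emit:
apply_moves(steps=[{"tx": 0,"ty": 0,"tz": 0,"ax": 0,"ay": 0,"az": 0},{"tx": 0,"ty": 0,"tz": 0,"ax": 0,"ay": 0,"az": 0},{"tx": 0,"ty": 0,"tz": 0,"ax": 0,"ay": 0,"az": 0},{"tx": 0,"ty": 0,"tz": 0,"ax": 0,"ay": 0,"az": 0},{"tx": 0,"ty": 0,"tz": 0,"ax": 0,"ay": 0,"az": 0},{"tx": 0,"ty": 0,"tz": 0,"ax": 0,"ay": 0,"az": 0}], jaw=0)

```text
t: 24.0
position: [0.4558, -0.0602, 0.0668]
eef_rot: [0.0, -0.012, 1.0, -0.0]
ft_force: [-0.6, -0.6, 3.0]
gripper_width: 0.0185
finger_force: 58.5
```

Emit:
apply_moves(steps=[{"tx": 0,"ty": 0,"tz": -0.004,"ax": 0,"ay": 0,"az": 0},{"tx": 0,"ty": 0,"tz": -0.008,"ax": 0,"ay": 0,"az": 0},{"tx": 0,"ty": 0,"tz": -0.012,"ax": 0,"ay": 0,"az": 0},{"tx": 0,"ty": 0,"tz": -0.015,"ax": 0,"ay": 0,"az": 0},{"tx": 0,"ty": 0,"tz": -0.015,"ax": 0,"ay": 0,"az": 0}])

```text
t: 24.62
position: [0.4561, -0.0602, 0.0819]
eef_rot: [0.0, -0.012, 1.0, -0.0]
ft_force: [4.3, 0.5, -9.7]
gripper_width: 0.0183
finger_force: 58.8
```

Emit:
apply_moves(steps=[{"tx": -0.0021,"ty": -0.0148,"tz": 0,"ax": 0,"ay": 0,"az": 0},{"tx": -0.0064,"ty": -0.0291,"tz": 0,"ax": 0,"ay": 0,"az": 0},{"tx": -0.0127,"ty": -0.0427,"tz": 0,"ax": 0,"ay": 0,"az": 0},{"tx": -0.021,"ty": -0.0551,"tz": 0,"ax": 0,"ay": 0,"az": 0},{"tx": -0.0309,"ty": -0.0661,"tz": 0,"ax": 0,"ay": 0,"az": 0},{"tx": -0.0423,"ty": -0.0754,"tz": 0,"ax": 0,"ay": 0,"az": 0},{"tx": -0.0551,"ty": -0.0829,"tz": 0,"ax": 0,"ay": 0,"az": 0},{"tx": -0.0687,"ty": -0.0884,"tz": 0,"ax": 0,"ay": 0,"az": 0}])

```text
t: 25.62
position: [0.525, -0.146, 0.0807]
eef_rot: [-0.002, -0.011, 1.0, 0.001]
ft_force: [1.3, 5.5, -9.6]
gripper_width: 0.0181
finger_force: 59.1
```

Emit:
apply_moves(steps=[{"tx": -0.0145,"ty": -0.003,"tz": 0,"ax": 0,"ay": 0,"az": 0},{"tx": -0.03,"ty": -0.004,"tz": 0,"ax": 0,"ay": 0,"az": 0},{"tx": -0.03,"ty": -0.004,"tz": 0,"ax": 0,"ay": 0,"az": 0},{"tx": -0.03,"ty": -0.004,"tz": 0,"ax": 0,"ay": 0,"az": 0}])

```text
t: 26.12
position: [0.556, -0.1502, 0.0814]
eef_rot: [-0.0, -0.012, 1.0, -0.0]
ft_force: [0.5, -0.3, -9.2]
gripper_width: 0.0183
finger_force: 59.1
```

Emit:
apply_moves(steps=[{"tx": 0,"ty": 0,"tz": 0.005,"ax": 0,"ay": 0,"az": 0},{"tx": 0,"ty": 0,"tz": 0.01,"ax": 0,"ay": 0,"az": 0},{"tx": 0,"ty": 0,"tz": 0.014,"ax": 0,"ay": 0,"az": 0},{"tx": 0,"ty": 0,"tz": 0.0145,"ax": 0,"ay": 0,"az": 0},{"tx": 0,"ty": 0,"tz": 0.0145,"ax": 0,"ay": 0,"az": 0}])

```text
t: 26.75
position: [0.557, -0.1504, 0.0675]
eef_rot: [0.0, -0.012, 1.0, -0.0]
ft_force: [-0.3, -1.0, -3.3]
gripper_width: 0.0185
finger_force: 59.6
```

Nearly down. I open and retreat upward.

Emit:
apply_moves(steps=[{"tx": 0,"ty": 0,"tz": 0,"ax": 0,"ay": 0,"az": 0},{"tx": 0,"ty": 0,"tz": 0,"ax": 0,"ay": 0,"az": 0},{"tx": 0,"ty": 0,"tz": 0,"ax": 0,"ay": 0,"az": 0},{"tx": 0,"ty": 0,"tz": 0,"ax": 0,"ay": 0,"az": 0},{"tx": 0,"ty": 0,"tz": -0.02,"ax": 0,"ay": 0,"az": 0},{"tx": 0,"ty": 0,"tz": -0.05,"ax": 0,"ay": 0,"az": 0},{"tx": 0,"ty": 0,"tz": -0.09,"ax": 0,"ay": 0,"az": 0},{"tx": 0,"ty": 0,"tz": -0.09,"ax": 0,"ay": 0,"az": 0}], jaw=0.0854)

```text
t: 27.75
position: [0.5591, -0.151, 0.1617]
eef_rot: [0.004, -0.012, 1.0, -0.001]
ft_force: [-0.4, 0.4, 0.1]
gripper_width: 0.0854
finger_force: 0.0
```

Emit:
apply_moves(steps=[{"tx": 0.01,"ty": 0,"tz": -0.02,"ax": 0,"ay": 0,"az": 0},{"tx": 0.04,"ty": 0,"tz": -0.04,"ax": 0,"ay": 0,"az": 0},{"tx": 0.04,"ty": 0,"tz": -0.04,"ax": 0,"ay": 0,"az": 0},{"tx": 0.04,"ty": 0,"tz": -0.04,"ax": 0,"ay": 0,"az": 0}])

```text
t: 28.25
position: [0.5168, -0.1512, 0.1972]
eef_rot: [0.0, -0.011, 1.0, -0.0]
ft_force: [0.2, -0.7, -0.1]
gripper_width: 0.0855
finger_force: 0.0
```

```bash
python3 - <<'E'
from h import *
s=get_state();c=get_calibration("wrist");b=np.ascontiguousarray(snapshot("wrist")[:,:,::-1]);cv2.imwrite("pics/w8.png",b);print(s["position"],s["ft_force"],s["t"])
g=cv2.cvtColor(b,cv2.COLOR_BGR2GRAY)
for z in (.091,):
    pc=proj("wrist",[[.556,-.151,z]],c)[0]
x,y=pc.astype(int)
m=(g<45).astype(np.uint8)*255;r=np.zeros_like(m);r[y-30:y+20,x-30:x+30]=255;m&=r
k=max(cv2.findContours(m,0,2)[0],key=cv2.contourArea);(q,rad)=cv2.minEnclosingCircle(k)[:2];print(pc,cv2.boundingRect(k),q,rad)
bb=cv2.boundingRect(k);print(onz("wrist",[(bb[0]+bb[2]/2,bb[1]+bb[3]-bb[2]/2)],.091,c))
t=np.ascontiguousarray(snapshot("top")[:,:,::-1]);h=cv2.cvtColor(t,cv2.COLOR_BGR2HSV)
m=((h[...,2]>130)&(h[...,1]<60)).astype(np.uint8)*255;R=np.zeros_like(m);R[220:300,200:285]=255;m&=R
k=max(cv2.findContours(m,0,2)[0],key=cv2.contourArea);print("plate",onz("top",[cv2.minAreaRect(k)[0]],.043),cv2.contourArea(k))
E
```

```text
[ 0.5168 -0.1512  0.1972] [ 0.1598 -0.732  -0.1055] 28.25
[324.5248 273.17  ] (312, 251, 24, 36) (324.0, 268.28570556640625) 17.74258041381836
[[ 0.5576 -0.1514  0.091 ]]Traceback (most recent call last):
  File "<stdin>", line 12, in <module>
ValueError: max() iterable argument is empty
```

```bash
python3 -c "
from bench import *
print(job_done())"
```

```text
the job is handed in; nothing more can be done
None
```

The job is handed in at about 28 s: the plate lies flat across both rails within about 1 mm of the rack centre as measured after release, and the finger is back within about 0.02 rad of closed and let down; I don't have the judge's result, and a last overhead check of the plate found no plate pixels, so it was not seen again after that.

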